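Set the bench saw's fence to a set-up block

ROBOT

A 6-joint arm with a two-finger parallel gripper is mounted at the origin on the work surface. World frame = base frame: x ahead of the robot, y to its left, z up, the work surface at z = 0. Lengths are in m, angles in rad, forces in N, time in s.
With the tool pointing down it reaches from about 0.35 to 0.975 m from the base axis. Payload 4.9 kg.
Tool frame: the origin (TCP) lies midway between the tips of the shut fingers; the grasp point (between the pads) lies 19 mm behind it; z points along the fingers, y is the direction in which the jaws open and shut (so a half turn about z gives the same grasp; the last joint's range is limited). The gripper opens to 85 mm and grips with 20 to 120 N. Pads are 22 mm wide; open, the fingers measure 114 mm over their backs; the gripper's body (76 mm by 85 mm) begins 54 mm behind the grasp point. The pads swing forward as they close: fully open they stand 13 mm farther back than shut.
Start: joints at [1.028, 0.053, 1.613, -0, 1.476, -0.119], TCP at [0.257, 0.57, 0.231] pointing down, gripper open.
Joint ranges: [-3.01, 3.01], [-1.01, 2.22], [0.06, 2.58], [-1.02, 4.17], [0.09, 2.62], [-3.14, 3.14]. Speed limits (rad/s): [2.57, 2.57, 3.14, 3.14, 3.14, 3.14].

INTERFACE

Orientations are given as a rotation vector (axis times angle).
In Python, from station import ctrl gives the robot as it stands.
- The arm moves only by the tool play_rows, never from a script. Its argument "motion" is a list that holds one entry, the list of rows, each a list of 7 numbers: the closure, from -1 (fully open) to 1 (shut), then the shift along the tool's x, y, z in cm, then the turn, a rotation vector about the tool's x, y, z in degrees. A call has 1 to 20 rows; each row is the pose to reach, as a shift and turn from the pose measured when the call began, along the tool's axes at that moment; what a row does not reach only later rows make up. A row lasts 1/8 s, in which the tool goes at most 62.5 mm and 10.7 degrees, less where a joint would pass 70% of its speed; a pose out of reach is approached as far as the arm can. A call with a gripper value outside its range is refused whole. The fingers move at their own pace and stop on an object; "newtons" is the grip in N (left out, the last holds). Time passes only in rows, so rows that repeat a pose let the fingers close. It gives the time, the measured TCP pose, the force and the opening at its end, in the units of the state.
- ctrl.get_obs(): the state, without advancing time (a new reading comes with each control period).
- ctrl.get_image(name): name is "scene" or "top"; returns a dict with "color" (384x512x3 uint8, red, green, blue), "mtx" (3x3 intrinsics, pixels), "T" (4x4, takes a point from camera to world coordinates). Camera axes: x right, y up, looking along -z (the intrinsics and any distortion apply to the point x, -y, -z); pixel columns grow to the right and rows downward; lengths in m; the calibration is good to about 2 mm. A picture is of the moment at which its call begins. There is no depth.
- ctrl.finish_job(): hands the job in, once; it reports no verdict.
The state is a dict: "t": time; "q": joint angles; "dq": joint speeds; "effort": joint torques, N m; "tool_pos": TCP position; "tool_rot": TCP orientation; "contact_force": force on the tool from outside, world axes, zero at the start; "wrist_torque": the same for the moment, N m; "opening": finger opening in m.
Only numpy, scipy, OpenCV 4.12 (cv2) and the standard library are available. Lean on these libraries where they do the work, as an engineer would, in place of code of your own. Each camera call takes 0.05 s, during which the arm holds its last target.

TASK

Set the bench saw's fence to the thickest of the three set-up blocks: stand that block flat on the saw table between blade and fence, its long side along the blade, level with the blade's middle, and let go of it. Then wind the fence up to it with the feed knob on the fence's carriage, which travels along as it turns, until the block is nipped squarely between fence and blade, firmly enough not to slip (about 8 N) but without bending the thin blade (well under 18 N). Leave it nipped there, hands off, and leave the other things where they are.

Things in the scene. Friction and masses are not known exactly. Their poses are not given: they have to be found in the camera images.
- saw: Small green bench saw, switched off, fixed to the bench; place and yaw differ from run to run. Origin: centre of its underside; z up. Aluminium table 250 mm (x) by 300 mm (y), its top 120 mm above the origin. x runs along blade and fence, from the operator's edge (-x, facing the robot) to the far edge; y points from the fence to the blade, which stands at y = +35 mm.
- blade: Steel blade, 2 mm thick, standing 25 mm above the saw table, 90 mm long at the table; origin: its middle, level with the table's top; axes as the saw's. It springs a little: once the block is held between fence and blade, the nip grows by about 11 N per mm of further fence travel; more than 18 N bends it. Riving knife, 36 mm high, in its line at x = 62 to 82 mm. Free gap at the start: 46 to 62 mm.
- knob_grip (a point): Centre of the fence's feed knob, on its vertical axis, 31 mm above the saw table: black, fluted, round, 40 mm across, 26 mm high, on a grey carriage at the saw's front edge. The carriage's flat head and tongue, 8 mm above the table, lead to the fence: an aluminium bar along x, 200 mm long, 24 mm thick, top 40 mm above the table, its near end 60 mm beyond the knob's axis.
- knob: The same knob; origin on its axis, 7 mm above the saw table. A pinion on a rack: each radian clockwise (from above) shifts knob, carriage and fence together 8 mm along saw +y, to the blade. Turning takes about 0.22 N m, plus 0.008 N m per N of nip; it stays where left; no end stop in reach. The fence's blade-side face is 12 mm to +y of the axis, but up to 2 mm off that (slotted bolts): feel for it.
- block36: The wanted set-up block: plain aluminium bar, 54 mm long (x), 36 mm thick (y), 40 mm high, about 0.21 kg; origin: centre of its underside; stands on the bench left of the saw. It must stand with its 54 mm along the blade and its 36 mm between fence and blade.
- block24: Another set-up block, 54 x 24 x 40 mm, origin at the centre of its underside. Leave it.
- block16: Another set-up block, 54 x 16 x 40 mm, origin at the centre of its underside. Leave it.
- offcut: Strip of wood 85 x 20 x 8 mm lying on the saw table left of the blade (saw y about +110 mm). Leave it.
- wagon: Model goods wagon, 212 mm long, 74 mm wide, 86 mm high, on the bench right of the saw; origin: centre of its underside. Leave it.
- paint: Blue paint bottle, 60 mm across, 125 mm high; origin: centre of its underside. Leave it.
- glue: White glue bottle, 42 mm across, 100 mm high; origin: centre of its underside. Leave it.
There are look-alikes about, which are no part of the job. Leave any blue or green look-alike of the block36 alone.

How it is judged:
By the outcome, as a careful person would: the job done as asked, in the order asked, and still so for the second after the job is handed in, with the robot touching nothing.
It also fails if it takes over 70 s, if anything falls off the work surface, if the arm or the gripper's body presses on something with over 40 N, if the wrist force passes 120 N, or if a joint passes its speed limit or range.

## Working session

There is one attempt and no reset: what is moved stays moved. The work goes in short steps, Python scripts to look and compute and a tool call to move; the robot and the scene stay as the last step left them, time stands still between calls to the robot, and variables do not carry over. Pictures are saved under pics/ and viewed, and the job is handed in when it is done.

Besides the shell and the picture viewer there is one more tool, called after "Emit:" as name([rows], argument=value, ...), one row to a line, values as JSON. play_rows: Moves the arm, as the interface text tells. Its arguments: {"type":"object","properties":{"motion":{"type":"array"},"newtons":{"type":"number"}},"required":["motion"]}

```bash
ls; mkdir -p pics; python3 - <<'E'
from station import ctrl
import cv2,numpy as np
o=ctrl.get_obs()
for k in o: print(k,np.round(o[k],4))
for n in("scene","top"):
    im=ctrl.get_image(n)
    cv2.imwrite(f"pics/{n}0.png",im["color"][:,:,::-1])
    print(n,im["mtx"],np.round(im["T"],4),[k for k in im])
E
```

```text
pics
t 0.0
q [ 1.028   0.0534  1.6143 -0.      1.476  -0.119 ]
dq [ 0.0008  0.0001  0.001  -0.0016 -0.0009  0.0002]
effort [-4.00000e-04 -3.93688e+01 -3.70175e+01 -2.00000e-04  7.20000e-03
  0.00000e+00]
tool_pos [0.2567 0.5692 0.23  ]
tool_rot [-0.6606 -3.0706  0.0031]
contact_force [ 0.0734  0.5046 -0.0911]
wrist_torque [ 0.0005 -0.0119  0.0398]
opening 0.0854
scene [[455.36402053   0.         261.28730474]
 [  0.         455.36402053 188.07883277]
 [  0.           0.           1.        ]] [[-0.8064 -0.3842  0.4495  1.0699]
 [ 0.5913 -0.533   0.6052  0.7412]
 [ 0.0071  0.7538  0.657   0.9502]
 [ 0.      0.      0.      1.    ]] ['color', 'mtx', 'T']
top [[426.26855658   0.         250.43078552]
 [  0.         426.26855658 195.29772978]
 [  0.           0.           1.        ]] [[-0.0141  0.9834 -0.1809  0.29  ]
 [-0.9994 -0.0196 -0.0286 -0.0092]
 [-0.0317  0.1804  0.9831  1.2799]
 [ 0.      0.      0.      1.    ]] ['color', 'mtx', 'T']
```

View pics/scene0.png

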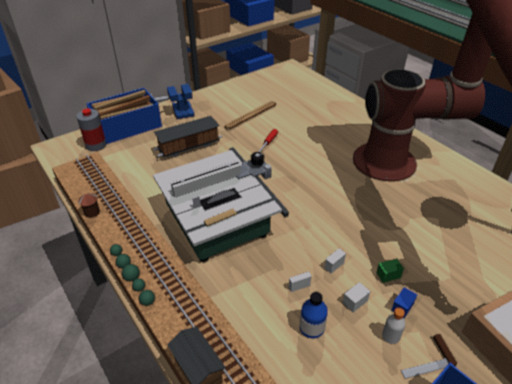

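View pics/top0.png

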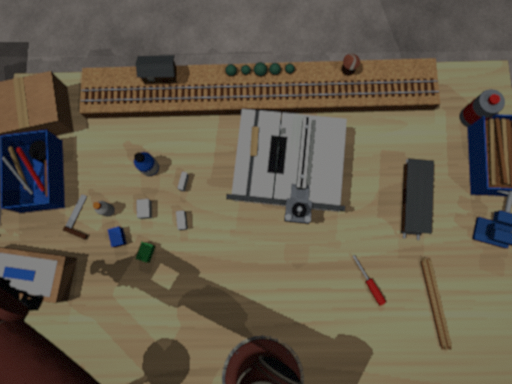

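The scene view shows the saw at about (220,200) and three grey blocks at (299,282), (335,260) and (355,296). In the top view the blocks are at (184,181), (181,220) and (143,208). The green (146,252) and blue (117,237) look-alikes are nearby. I'll enlarge these regions.

```bash
python3 - <<'E'
import cv2,numpy as np
t=cv2.imread("pics/top0.png"); s=cv2.imread("pics/scene0.png")
a=cv2.resize(t[150:270,90:210],None,fx=5,fy=5,interpolation=cv2.INTER_CUBIC)
cv2.imwrite("pics/topblk.png",a)
a=cv2.resize(t[100:230,220:360],None,fx=4.5,fy=4.5,interpolation=cv2.INTER_CUBIC)
cv2.imwrite("pics/topsaw.png",a)
a=cv2.resize(s[130:330,145:375],None,fx=3,fy=3,interpolation=cv2.INTER_CUBIC)
cv2.imwrite("pics/scn.png",a)
E
```

```text
(no output)
```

View pics/topblk.png

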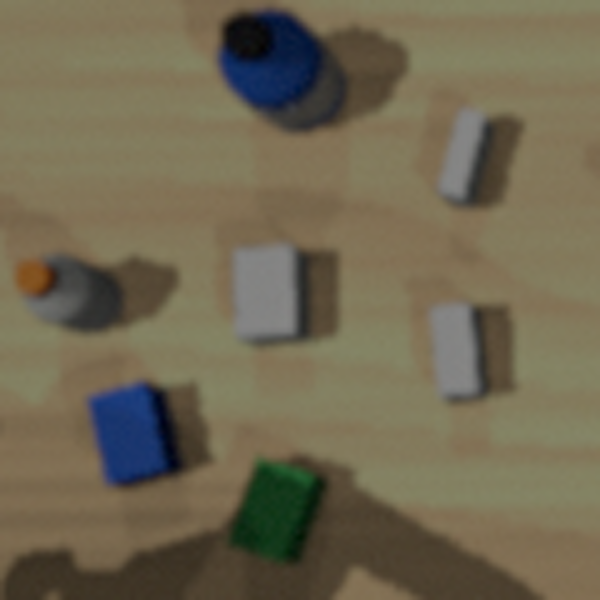

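View pics/topsaw.png

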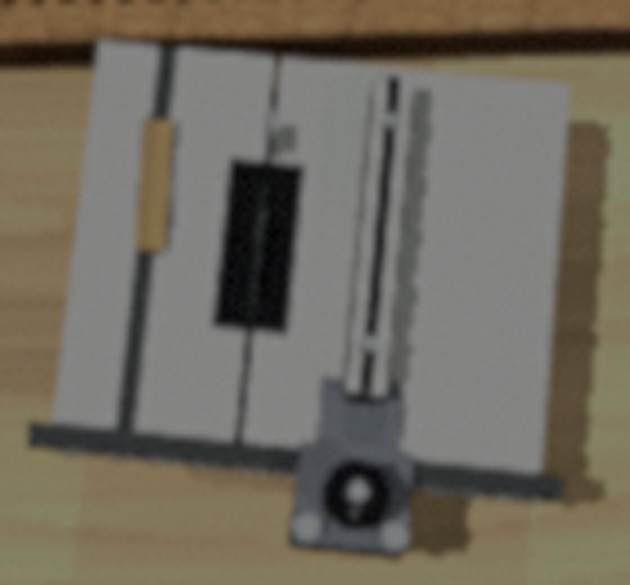

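View pics/scn.png

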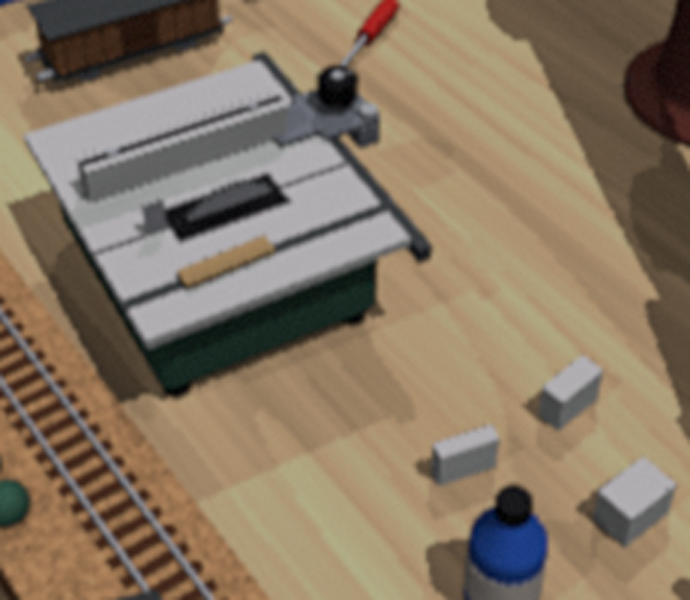

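```bash
cat > h.py <<'E'
import cv2,numpy as np
def ray(im,uv):
    K=im["mtx"];T=im["T"]
    d=np.linalg.solve(K,np.array([uv[0],uv[1],1.0])); d=np.array([d[0],-d[1],-d[2]])
    return T[:3,3],T[:3,:3]@d
def onz(im,uv,z):
    c,d=ray(im,uv); return c+d*(z-c[2])/d[2]
def proj(im,p):
    T=im["T"]; q=T[:3,:3].T@(np.asarray(p,float)-T[:3,3]); q=np.array([q[0],-q[1],-q[2]])
    w=im["mtx"]@q; return w[:2]/w[2]
def tri(a,ua,b,ub):
    A=[];B=[]
    for im,u in((a,ua),(b,ub)):
        c,d=ray(im,u);d=d/np.linalg.norm(d);P=np.eye(3)-np.outer(d,d);A.append(P);B.append(P@c)
    return np.linalg.lstsq(np.vstack(A),np.hstack(B),rcond=None)[0]
E
python3 - <<'E'
from station import ctrl
from h import *
import pickle
t=ctrl.get_image("top");s=ctrl.get_image("scene")
pickle.dump((t,s),open("im0.pkl","wb"))
# blocks in top: grey bright
hsv=cv2.cvtColor(t["color"],cv2.COLOR_RGB2HSV)
m=((hsv[...,1]<45)&(hsv[...,2]>105)).astype(np.uint8)
n,l,st,ce=cv2.connectedComponentsWithStats(m)
for i in range(1,n):
    if st[i,4]>60:
        c,_=cv2.findContours((l==i).astype(np.uint8),0,2)
        print(i,st[i],np.round(ce[i],1),cv2.minAreaRect(c[0]))
# table corners & points
f=lambda z:(z[0]/4.5+220-.4,z[1]/4.5+100-.4)
for nm,z in (("TL",(97,40)),("TR",(570,85)),("kerf far",(278,57)),("kerf near",(240,440)),("knob",(357,490)) ):
    print(nm,np.round(f(z),1),np.round(onz(t,f(z),0.164 if nm=="knob" else .12),4))
g=lambda z:(z[0]/3+145-.3,z[1]/3+130-.3)
print("tri farcorner R",tri(t,f((570,85)),s,g((27,133))))
print("tri knob",tri(t,f((357,490)),s,g((338,80))))
print("kerf near",tri(t,f((240,440)),s,g((345,165))))
E
```

```text
6 [224  12  26  17 148] [238.5  20.1] ((236.27357482910156, 21.70754623413086), (14.697578430175781, 24.312816619873047), 74.05460357666016)
15 [244  25  14  12  85] [251.7  30.6] ((251.4000244140625, 31.200000762939453), (9.838698387145996, 13.416407585144043), 26.56505012512207)
20 [218  30  32  21 300] [231.6  41.3] ((232.09434509277344, 42.16980743408203), (31.592926025390625, 17.307430267333984), 15.945395469665527)
76 [ 232  109   23   86 1151] [242.9 152.3] ((243.15618896484375, 151.69874572753906), (13.979705810546875, 85.22854614257812), 6.842773914337158)
77 [ 250  111   97   94 6117] [301.4 156.5] ((299.1715087890625, 156.84898376464844), (90.75823211669922, 86.59880065917969), 5.931527137756348)
80 [178 172   9  17  92] [181.7 180. ] ((181.64707946777344, 179.91177368164062), (5.093247413635254, 17.46256446838379), 14.03624439239502)
82 [ 66 195  21  31 176] [ 75.9 209.7] ((75.73922729492188, 209.62481689453125), (5.589339256286621, 34.49971008300781), 27.552810668945312)
83 [136 199  13  20 219] [142.4 207.7] ((142.0, 208.5), (19.0, 12.0), 90.0)
86 [176 210   9  20 146] [180.2 219.5] ((180.22540283203125, 219.4795379638672), (18.55982780456543, 7.9671454429626465), 84.80557250976562)
94 [   0  253   57   44 1417] [ 30.8 272.6] ((25.719999313354492, 274.4599914550781), (56.9928092956543, 36.91097640991211), 8.130102157592773)
TL [241.2 108.5] [0.758  0.0477 0.12  ]
TR [346.3 118.5] [ 0.72   -0.2509  0.12  ]
kerf far [281.4 112.3] [ 0.7435 -0.0675  0.12  ]
kerf near [272.9 197.4] [ 0.4964 -0.0375  0.12  ]
knob [298.9 208.5] [ 0.4575 -0.1042  0.164 ]
tri farcorner R [ 0.71797047 -0.24970099  0.12376743]
tri knob [ 0.45757386 -0.10413976  0.16116951]
kerf near [ 0.49665525 -0.03766767  0.11985903]
```

In the enlarged top crop, three grey bars fit the description: (143,208) at about 13x20 px, (181,220) at about 8x19 px and (182,180) at about 5x17 px. The one at (143,208) is the thickest, so it is block36. The blue (117,237) and green (146,252) bars are look-alikes. Next I refine the geometry.

```bash
python3 - <<'E'
from h import *
import pickle
t,s=pickle.load(open("im0.pkl","rb"))
g=cv2.cvtColor(t["color"],cv2.COLOR_RGB2GRAY).astype(float)
# block: top-face blob
hsv=cv2.cvtColor(t["color"],cv2.COLOR_RGB2HSV)
def blob(im,box,sat,val):
    h=cv2.cvtColor(cv2.resize(im["color"],None,fx=4,fy=4,interpolation=cv2.INTER_CUBIC),cv2.COLOR_RGB2HSV)
    m=((h[...,1]<sat)&(h[...,2]>val)).astype(np.uint8)
    x0,y0,x1,y1=[4*b for b in box]; k=np.zeros_like(m);k[y0:y1,x0:x1]=m[y0:y1,x0:x1]
    c,_=cv2.findContours(k,0,2); c=max(c,key=cv2.contourArea)
    return (c.reshape(-1,2)+.5)/4-.5
for box in((130,190,156,225),(170,205,192,235),(172,165,195,195)):
    c=blob(t,box,60,110)
    w=np.array([onz(t,p,.04)[:2] for p in c],np.float32)
    print("top",np.round(c.mean(0),1),cv2.minAreaRect((w*1000).astype(np.float32)))
# print values of block
print(g[196:222,132:155].astype(int))
sg=cv2.cvtColor(s["color"],cv2.COLOR_RGB2GRAY)
a=cv2.resize(s["color"][270:320,330:380,::-1],None,fx=12,fy=12,interpolation=cv2.INTER_CUBIC);cv2.imwrite("pics/blks.png",a)
# kerf line rows outside insert
P=[]
for v in list(range(115,125))+list(range(176,196)):
    u0=int(round(281.4+(v-112.3)*(-8.5/85.1))); seg=g[v,u0-4:u0+5]; wt=np.clip(np.median(seg)-seg-5,0,None)
    if wt.sum()>10: P.append(onz(t,(u0-4+(wt*np.arange(9)).sum()/wt.sum(),v),.12)[:2])
P=np.array(P);vx,vy,x0,y0=cv2.fitLine(P.astype(np.float32),cv2.DIST_HUBER,0,.01,.01).ravel()
print("kerf",len(P),np.degrees(np.arctan2(vy,vx)),x0,y0)
# far edge, front
E=[]
for u in range(244,345):
    if 276<u<286 or 252<u<262: continue
    v0=int(round(108.5+(u-241.2)*10/105.1)); seg=g[v0-4:v0+5,u]; d=np.clip(np.diff(seg),0,None)
    E.append(onz(t,(u,v0-4+.5+(d*np.arange(8)).sum()/d.sum()),.12)[:2])
E=np.array(E);a=cv2.fitLine(E.astype(np.float32),cv2.DIST_HUBER,0,.01,.01).ravel();print("far",len(E),np.degrees(np.arctan2(a[1],a[0])),a[2:])
for lab,pt,sl in(("L",((242,112),(233,190)),1),("R",((346,122),(341.5,200)),-1)):
    Q=[]
    for v in range(pt[0][1],pt[1][1]):
        u0=int(round(pt[0][0]+(v-pt[0][1])*(pt[1][0]-pt[0][0])/(pt[1][1]-pt[0][1]))); d=np.clip(sl*np.diff(g[v,u0-4:u0+5]),0,None)
        Q.append(onz(t,(u0-4+.5+(d*np.arange(8)).sum()/d.sum(),v),.12)[:2])
    a=cv2.fitLine(np.array(Q,np.float32),cv2.DIST_HUBER,0,.01,.01).ravel();print(lab,np.degrees(np.arctan2(a[1],a[0])),a[2:])
E
```

```text
top [140.7 210.3] ((485.2015380859375, 349.9236145019531), (62.00874328613281, 37.99905014038086), 1.6940946578979492)
top [179.7 220.8] ((449.2016906738281, 235.681640625), (58.93684387207031, 25.73828887939453), 4.485289096832275)
top [181.5 179.8] ((568.794921875, 233.03469848632812), (19.118125915527344, 59.6213493347168), 72.77043914794922)
[[115 110 107 108 107 108 109 106 107 107 106 105 104 102 101 106 109 111
  113 112 110 111 113]
 [116 111 107 107 107 107 105 106 107 106 108 108 107 104 102 103 107 110
  112 111 112 111 113]
 [117 111 107 107 109 108 106 106 107 107 109 110 113 113 109 108 105 104
  108 110 110 111 112]
 [118 115 110 109 111 115 114 111 114 117 118 121 123 124 124 118 104  92
   95 100  99 102 102]
 [120 116 110 110 116 123 126 125 125 128 129 128 130 131 132 126 105  78
   67  71  75  75  80]
 [120 117 111 110 115 128 133 133 133 132 131 130 132 132 131 129 107  71
   48  53  60  62  67]
 [118 115 109 108 116 126 131 133 131 131 132 133 132 131 131 128 108  70
   45  48  58  63  66]
 [117 113 108 110 116 127 132 130 131 131 129 132 130 131 132 128 108  70
[... 1229 characters left out ...]
 120 119 117 116 114 114 102  73
   46  51  68  79  82]
 [128 128 128 127 125 121 115 109 104  99  93  90  86  86  86  83  77  68
   61  69  81  90  97]
 [128 127 127 128 127 124 114 105  94  83  79  83  80  82  85  88  88  88
   95  99 106 111 118]
 [126 126 127 127 126 126 122 117 106 100  97 101 104 107 112 114 116 115
  117 120 124 125 126]
 [126 124 126 125 125 125 126 125 120 115 114 115 116 118 122 124 123 122
  123 123 126 127 128]
 [123 123 123 125 123 123 124 121 121 118 117 116 118 118 120 119 120 120
  119 121 121 124 125]]
kerf 30 -7.161238 0.5645341 -0.044896096
far 83 84.20884 [ 0.7430014  -0.08816142]
L -7.1243477 [0.63360935 0.06228237]
R -7.0877924 [ 0.5808742  -0.23384279]
```

View pics/blks.png

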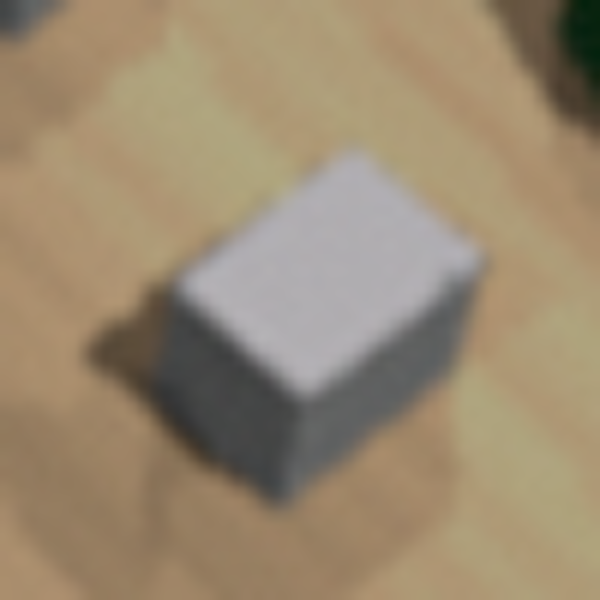

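The scene crop shows the block36 top face with corners near (355,150), (487,262), (303,395) and (178,288) in the crop. It looks plain grey and 36 mm thick.

```bash
python3 - <<'E'
from h import *
import pickle
t,s=pickle.load(open("im0.pkl","rb"))
C=[np.array((a/12+330-.46,b/12+270-.46)) for a,b in((355,150),(487,262),(303,395),(178,288))]
W=np.array([onz(s,c,.04) for c in C])[:,:2];print(np.round(W,4),W.mean(0))
for i in range(4):
    d=W[(i+1)%4]-W[i];print(np.linalg.norm(d),np.degrees(np.arctan2(d[1],d[0])))
# top corners: half-level edges: left u=136.5(top rows)->136.9, right 148.3, top v 199, bottom v 216.5
C=[(136.2,199.0),(148.0,198.4),(148.4,216.4),(136.8,216.9)]
W=np.array([onz(t,c,.04) for c in C])[:,:2];print(np.round(W,4),W.mean(0))
for i in range(4):
    d=W[(i+1)%4]-W[i];print(np.linalg.norm(d),np.degrees(np.arctan2(d[1],d[0])))
# saw frame from top
th=np.radians(-7.12);X=np.array([np.cos(th),np.sin(th)]);Y=np.array([-X[1],X[0]])
L=np.array([.63360935,.06228237]);R=np.array([.5808742,-.23384279]);F=np.array([.7430014,-.08816142]);K=np.array([.5645341,-.0448961])
print("width",(L-R)@Y); yc=(L+R)@Y/2; xc=F@X-.125
print("kerf y",K@Y-yc); O=X*xc+Y*yc; print("saw O",O)
B=O+Y*.035;print("blade mid",B)
k=np.array([.4576,-.1042])-O;print("knob saw",k@X,k@Y)
E
```

```text
[[0.4599 0.328 ]
 [0.4584 0.3634]
 [0.5111 0.3643]
 [0.5133 0.3314]] [0.48566805 0.34675494]
0.03544063470569506 92.43465186721853
0.05278703384096633 0.9097839703501764
0.032967828515333 -86.25603180496326
0.05353248074447739 -176.41287118644803
[[0.5138 0.3676]
 [0.5149 0.3322]
 [0.4608 0.3294]
 [0.46   0.3639]] [0.48738564 0.34825439]
0.03541171701059198 -88.18776570979578
0.054139165892443546 -177.04300200825412
0.03454138200486475 91.42377128915902
0.05392953833987102 3.887329027770864
width 0.3003780685455188
kerf y 0.03527531683291901
saw O [ 0.61717249 -0.08702067]
blade mid [ 0.62151067 -0.05229056]
knob saw -0.15621264578148414 -0.03682552760739885
```

```bash
cat > plan.py <<'E'
import sys,numpy as np
from scipy.spatial.transform import Rotation as R
from station import ctrl
def plan(pos,yaw_y):
    """yaw_y: world heading (deg) of the tool's y axis, tool pointing down"""
    o=ctrl.get_obs(); A=R.from_rotvec(o["tool_rot"]); p=np.array(o["tool_pos"])
    a=np.radians(yaw_y); y=np.array([np.cos(a),np.sin(a),0]); z=np.array([0,0,-1.]); x=np.cross(y,z)
    B=R.from_matrix(np.c_[x,y,z]); rel=A.inv()*B
    ycur=A.as_matrix()[:,1]
    print("t",round(o["t"],2),"pos",np.round(p,4),"ycur deg",round(np.degrees(np.arctan2(ycur[1],ycur[0])),2),"z",np.round(A.as_matrix()[:,2],4),"open",round(o["opening"],4),"q",np.round(o["q"],3))
    print("F",np.round(o["contact_force"],2),"M",np.round(o["wrist_torque"],3))
    print("shift cm",np.round(100*A.inv().apply(np.array(pos)-p),2),"turn deg",np.round(np.degrees(rel.as_rotvec()),2))
if __name__=="__main__":
    v=[float(x) for x in sys.argv[1:]]; plan(v[:3],v[3])
E
python3 plan.py .4865 .3475 .12 2.5; python3 plan.py .4865 .3475 .12 182.5
```

```text
t 0.2 pos [0.2568 0.5694 0.2305] ycur deg 65.71 z [-6.0e-04 -1.1e-03 -1.0e+00] open 0.0853 q [ 1.028  0.053  1.614 -0.     1.476 -0.119]
F [ 0.26 -0.21 -0.65] M [-0.001  0.047 -0.011]
shift cm [-30.06 -10.76  11.06] turn deg [-7.000e-02  3.000e-02  6.321e+01]
t 0.2 pos [0.2568 0.5694 0.2305] ycur deg 65.71 z [-6.0e-04 -1.1e-03 -1.0e+00] open 0.0853 q [ 1.028  0.053  1.614 -0.     1.476 -0.119]
F [ 0.26 -0.21 -0.65] M [-0.001  0.047 -0.011]
shift cm [-30.06 -10.76  11.06] turn deg [-4.0000e-02 -8.0000e-02 -1.1679e+02]
```

Emit:
play_rows([
  [[-1,-4,-1.5,0,0,0,8],[-1,-9,-3,0.5,0,0,18],[-1,-14,-5,1,0,0,28],[-1,-19,-7,1.5,0,0,38],[-1,-24,-8.8,2,0,0,48],[-1,-28,-10,2.5,0,0,57],[-1,-30,-10.75,3,0,0,63],[-1,-30.06,-10.76,5,0,0,63.2],[-1,-30.06,-10.76,8,0,0,63.2],[-1,-30.06,-10.76,11,0,0,63.2],[-1,-30.06,-10.76,14,0,0,63.2],[-1,-30.06,-10.76,14,0,0,63.2]],
], newtons=40)

```text
t: 1.7
tool_pos: [0.4829, 0.3469, 0.0862]
tool_rot: [-2.167, -2.271, 0.014]
contact_force: [-0.1, -0.8, -0.4]
opening: 0.0855
```

```bash
python3 plan.py .4865 .3475 .004 2.5; python3 - <<'E'
from station import ctrl
from h import *
t=ctrl.get_image("top");s=ctrl.get_image("scene")
a=cv2.resize(t["color"][150:270,90:210,::-1],(400,400),interpolation=cv2.INTER_CUBIC)
b=cv2.resize(s["color"][230:350,310:430,::-1],(400,400),interpolation=cv2.INTER_CUBIC)
cv2.imwrite("pics/app1.png",np.hstack([a,b]))
E
```

```text
t 1.7 pos [0.4829 0.3469 0.0862] ycur deg 2.66 z [-0.008  -0.0047 -1.    ] open 0.0855 q [ 0.498  0.119  1.796 -0.     1.236  0.452]
F [-0.08 -0.8  -0.39] M [ 0.031 -0.021  0.022]
shift cm [0.08 0.43 8.21] turn deg [-0.47  0.25  0.16]
```

View pics/app1.png

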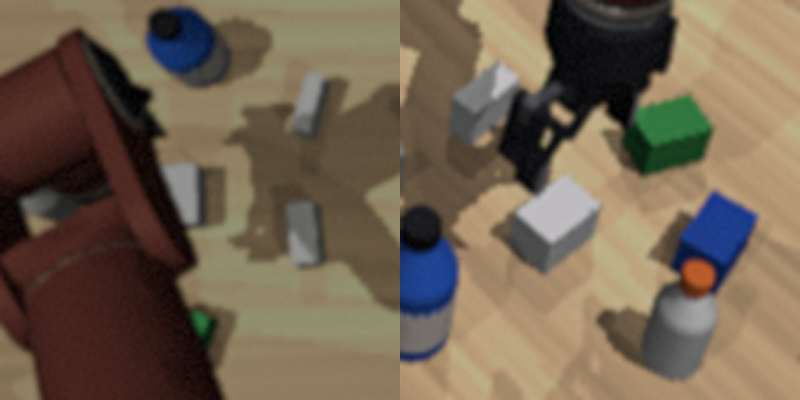

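The gripper is above the block, with the fingers spanning its long side (scene crop about (555,220)) and clear of its neighbours. Descending now.

Emit:
play_rows([
  [[-1,0.08,0.4,2,-0.4,0.2,-0.1],[-1,0.08,0.4,4.5,-0.4,0.2,-0.1],[-1,0.08,0.4,7,-0.4,0.2,-0.1],[-1,0.08,0.42,8.2,-0.4,0.2,-0.1],[-1,0.08,0.42,8.2,-0.4,0.2,-0.1]],
])

```text
t: 2.42
tool_pos: [0.4899, 0.3492, 0.0087]
tool_rot: [2.166, 2.272, 0.009]
contact_force: [0.2, 0.9, 0.3]
opening: 0.0851
```

```bash
python3 plan.py .4865 .3475 .004 2.5; python3 - <<'E'
from station import ctrl
from h import *
s=ctrl.get_image("scene")
b=cv2.resize(s["color"][230:350,310:430,::-1],(600,600),interpolation=cv2.INTER_CUBIC)
cv2.imwrite("pics/app2.png",b)
E
```

```text
t 2.42 pos [0.4899 0.3492 0.0087] ycur deg 2.74 z [ 0.0055  0.0026 -1.    ] open 0.0851 q [ 0.496  0.23   1.817 -0.     1.088  0.448]
F [0.23 0.9  0.31] M [ 0.005 -0.068 -0.013]
shift cm [-0.16 -0.35  0.47] turn deg [ 0.32 -0.14  0.24]
```

View pics/app2.png

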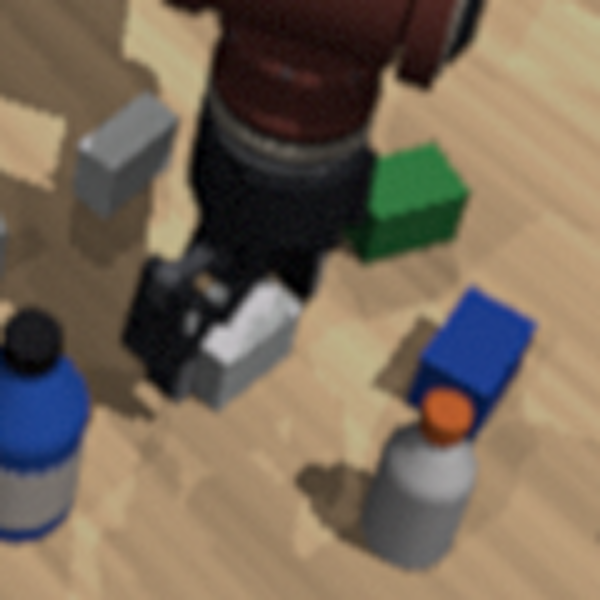

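Emit:
play_rows([
  [[-1,-0.1,-0.3,0.4,0,0,0.2],[-1,-0.1,-0.3,0.4,0,0,0.2],[0.2,-0.1,-0.3,0.4,0,0,0.2],[0.4,-0.1,-0.3,0.4,0,0,0.2],[0.6,-0.1,-0.3,0.4,0,0,0.2],[0.6,-0.1,-0.3,0.4,0,0,0.2],[0.6,-0.1,-0.3,0.4,0,0,0.2],[0.6,-0.1,-0.3,0.4,0,0,0.2]],
], newtons=50)

```text
t: 3.48
tool_pos: [0.4879, 0.3486, 0.006]
tool_rot: [2.17, 2.268, 0.012]
contact_force: [0.5, -0.4, 5.1]
opening: 0.0533
```

```bash
python3 plan.py .4865 .3475 .2 2.5
```

```text
t 3.48 pos [0.4879 0.3486 0.006 ] ycur deg 2.54 z [ 0.0076  0.0037 -1.    ] open 0.0533 q [ 0.496  0.229  1.824 -0.     1.08   0.452]
F [ 0.53 -0.38  5.06] M [-0.035  0.155 -0.006]
shift cm [ -0.03   0.   -19.4 ] turn deg [ 0.44 -0.2   0.04]
```

Emit:
play_rows([
  [[0.6,0,0,-1,0,0,0],[0.6,0,0,-4,0,0,0],[0.6,0,0,-8,0,0,0],[0.6,0,0,-13,0,0,0],[0.6,0,0,-18,0,0,0],[0.6,0,0,-21,0,0,0],[0.6,0,0,-21.5,0,0,0]],
])

```text
t: 4.35
tool_pos: [0.487, 0.3482, 0.2234]
tool_rot: [2.169, 2.267, 0.018]
contact_force: [0.3, -0.4, -3.5]
opening: 0.0534
```

```bash
python3 plan.py .6187 -.0746 .2 -7.12
```

```text
t 4.35 pos [0.487  0.3482 0.2234] ycur deg 2.54 z [ 0.0111  0.0056 -0.9999] open 0.0534 q [ 0.497 -0.012  1.692 -0.     1.449  0.452]
F [ 0.27 -0.36 -3.54] M [0.002 0.008 0.015]
shift cm [-42.83  11.25   2.25] turn deg [ 0.62 -0.35  9.66]
```

Emit:
play_rows([
  [[0.6,-4,1,0,0,0,1],[0.6,-9,2.4,0,0,0,2],[0.6,-14,3.7,0,0,0,3],[0.6,-19,5,0,0,0,4.5],[0.6,-24,6.3,0,0,0,5.5],[0.6,-29,7.6,0,0,0,7],[0.6,-34,9,0,0,0,8],[0.6,-38,10,0,0,0,9],[0.6,-41,10.8,0.5,0.3,-0.2,9.6],[0.6,-42.5,11.2,1,0.3,-0.2,9.7],[0.6,-42.83,11.25,2,0.4,-0.2,9.7],[0.6,-42.83,11.25,2.25,0.4,-0.2,9.7],[0.6,-42.83,11.25,2.25,0.4,-0.2,9.7]],
])

```text
t: 5.98
tool_pos: [0.6182, -0.0734, 0.1993]
tool_rot: [-2.354, -2.08, -0.007]
contact_force: [0.0, -1.2, -1.8]
opening: 0.0532
```

```bash
python3 plan.py .6187 -.0746 .124 -7.12;  python3 - <<'E'
from station import ctrl
from h import *
t=ctrl.get_image("top");s=ctrl.get_image("scene")
a=cv2.resize(t["color"][100:230,220:350,::-1],(400,400),interpolation=cv2.INTER_CUBIC)
b=cv2.resize(s["color"][120:260,150:290,::-1],(400,400),interpolation=cv2.INTER_CUBIC)
cv2.imwrite("pics/pl1.png",np.hstack([a,b]))
E
```

```text
t 5.97 pos [ 0.6182 -0.0734  0.1993] ycur deg -7.08 z [ 0.0029  0.003  -1.    ] open 0.0532 q [-0.239  0.066  1.652  0.004  1.421 -0.116]
F [ 0.04 -1.2  -1.79] M [ 0.027 -0.023 -0.028]
shift cm [-0.14  0.04  7.53] turn deg [ 0.15 -0.19  0.04]
```

View pics/pl1.png

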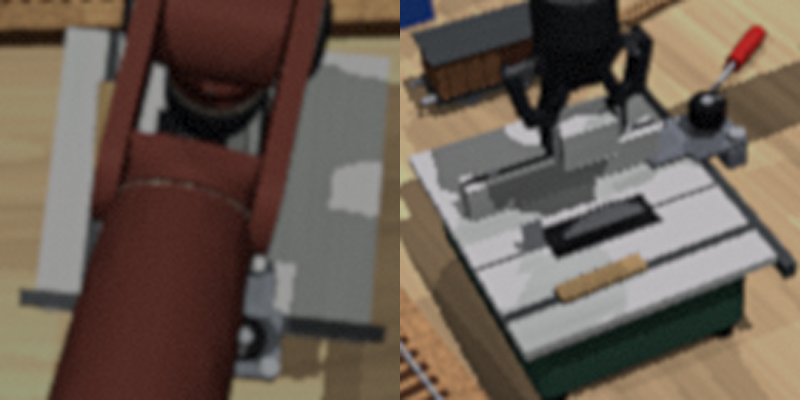

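The block is held level above the table. I'll descend to just above the blade and check it there.

Emit:
play_rows([
  [[0.6,-0.14,0.04,1.5,0.1,-0.1,0],[0.6,-0.14,0.04,3,0.1,-0.1,0],[0.6,-0.14,0.04,4.2,0.1,-0.1,0],[0.6,-0.14,0.04,4.5,0.1,-0.1,0],[0.6,-0.14,0.04,4.5,0.1,-0.1,0]],
])

```text
t: 6.7
tool_pos: [0.619, -0.0751, 0.155]
tool_rot: [2.354, 2.079, 0.003]
contact_force: [0.2, -0.2, -3.0]
opening: 0.0534
```

```bash
python3 plan.py .6187 -.0746 .125 -7.12;  python3 - <<'E'
from station import ctrl
from h import *
import pickle
s=ctrl.get_image("scene")
pickle.dump(s,open("s2.pkl","wb"))
b=cv2.resize(s["color"][140:220,180:260,::-1],(600,600),interpolation=cv2.INTER_CUBIC)
cv2.imwrite("pics/pl2.png",b)
E
```

```text
t 6.7 pos [ 0.619  -0.0751  0.155 ] ycur deg -7.09 z [ 0.002   0.0011 -1.    ] open 0.0534 q [-0.241  0.105  1.688  0.002  1.347 -0.117]
F [ 0.18 -0.24 -2.99] M [-0.04   0.012  0.057]
shift cm [ 0.04 -0.04  3.  ] turn deg [ 0.11 -0.08  0.03]
```

View pics/pl2.png

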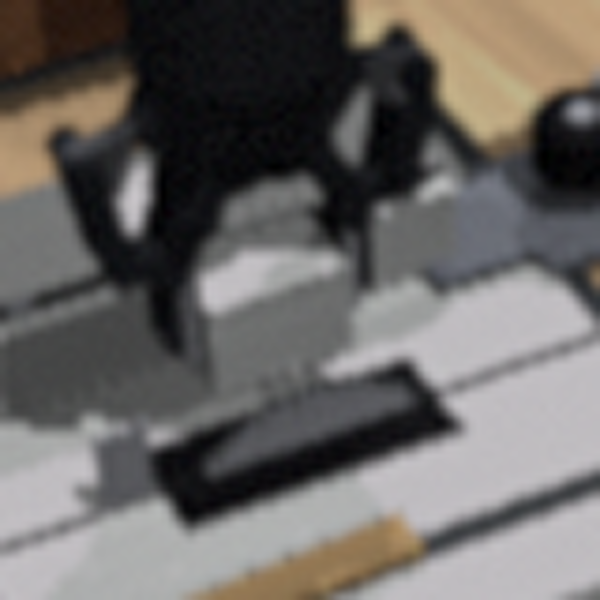

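```bash
python3 - <<'E'
from h import *
import pickle
s=pickle.load(open("s2.pkl","rb"))
th=np.radians(-7.12);X=np.array([np.cos(th),np.sin(th)]);Y=np.array([-X[1],X[0]]);O=np.array([.61717,-.08702])
def sw(z,h):
    p=onz(s,(z[0]/7.5+180-.43,z[1]/7.5+140-.43),h)[:2]-O; return np.round([p@X*1000,p@Y*1000],1)
print("block top edge (h.190)",sw((203,317),.19),sw((352,267),.19))
print("block bot edge (h.150)",sw((213,393),.15),sw((350,350),.15))
print("insert corners z.12",sw((150,462),.12),sw((405,360),.12),sw((460,425),.12),sw((190,522),.12))
print("blade base ends",sw((203,475),.12),sw((425,400),.12))
E
```

```text
block top edge (h.190) [28.9 29.6] [-27.8  29.8]
block bot edge (h.150) [26.  24.7] [-26.5  26.9]
insert corners z.12 [49. 16.] [-55.8   9.9] [-57.3  51.6] [49.  51.3]
blade base ends [35.1 31.3] [-52.3  33.3]
```

```bash
python3 - <<'E'
from h import *
import pickle
t,s0=pickle.load(open("im0.pkl","rb"))
th=np.radians(-7.12);X=np.array([np.cos(th),np.sin(th)]);Y=np.array([-X[1],X[0]]);O=np.array([.61717,-.08702])
def sw(im,px,h):
    p=onz(im,px,h)[:2]-O; return np.round([p@X*1000,p@Y*1000],1)
f=lambda z:(z[0]/4.5+220-.4,z[1]/4.5+100-.4)
print("insert top",[sw(t,f(c),.12) for c in((232,160),(302,167),(285,332),(215,325))])
print("knife top h.156",sw(t,f((283,137)),.156))
g=lambda z:(z[0]/3+145-.3,z[1]/3+130-.3)
print("scene table corners", [sw(s0,g(c),.12) for c in((27,133),(262,56),(410,240),(150,345))])
a=t["color"][130:190,255:300,::-1]; b=s0["color"][175:225,185:250,::-1]
cv2.imwrite("pics/ins.png",np.hstack([cv2.resize(a,(360,480),interpolation=cv2.INTER_CUBIC),cv2.resize(b,(440,480),interpolation=cv2.INTER_CUBIC)]))
E
```

```text
insert top [array([51.9, 57.2]), array([51.7, 13. ]), array([-55.4,  13.3]), array([-55.4,  56.9])]
knife top h.156 [57.7 27.1]
scene table corners [array([ 118.7, -153. ]), array([-133.9, -157.2]), array([-126.5,  149.7]), array([121.1, 153.8])]
```

View pics/ins.png

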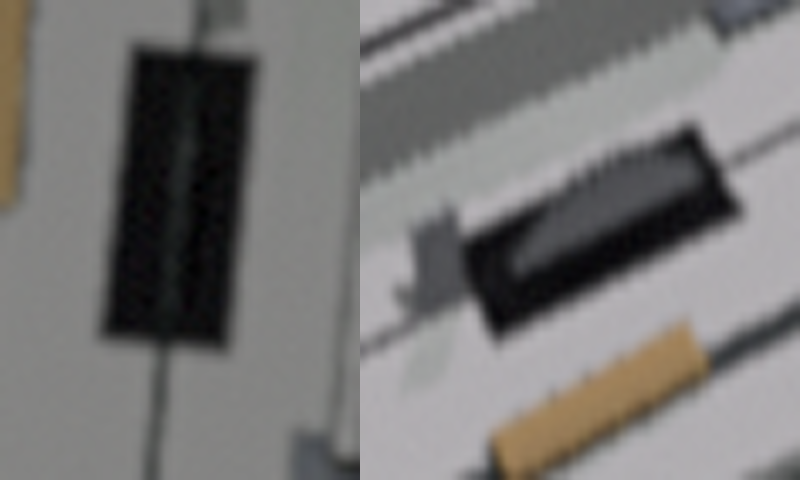

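The insert and blade centre on x ≈ -2.5 mm in my saw frame (both views agree within about 1.5 mm), so I shift the block that much along the blade while lowering.

Emit:
play_rows([
  [[0.6,0.04,-0.29,0,0,0,0],[0.6,0.04,-0.29,1,0.1,0,0],[0.6,0.04,-0.29,2,0.1,0,0],[0.6,0.04,-0.29,2.5,0.1,0,0],[0.6,0.04,-0.29,2.7,0.1,0,0],[0.6,0.04,-0.29,2.8,0.1,0,0],[0.6,0.04,-0.29,2.8,0.1,0,0]],
])

```text
t: 7.62
tool_pos: [0.6169, -0.0744, 0.1279]
tool_rot: [2.354, 2.079, 0.003]
contact_force: [0.6, -0.9, -3.3]
opening: 0.0537
```

```bash
python3 plan.py .6162 -.0743 .125 -7.12
```

```text
t 7.62 pos [ 0.6169 -0.0744  0.1279] ycur deg -7.09 z [ 0.0018  0.001  -1.    ] open 0.0537 q [-2.400e-01  1.260e-01  1.713e+00  1.000e-03  1.302e+00 -1.170e-01]
F [ 0.55 -0.88 -3.33] M [-0.008 -0.003 -0.054]
shift cm [ 0.   -0.07  0.29] turn deg [ 0.1  -0.07  0.03]
```

Emit:
play_rows([
  [[0.6,0,-0.05,0.1,0,0,0],[0.6,0,-0.05,0.15,0,0,0],[0.6,0,-0.05,0.15,0,0,0]],
])

```text
t: 8.0
tool_pos: [0.6163, -0.0743, 0.1264]
tool_rot: [2.354, 2.079, 0.003]
contact_force: [-0.4, 0.0, -4.2]
opening: 0.0532
```

```bash
python3 plan.py .6162 -.0743 .125 -7.12; python3 - <<'E'
from station import ctrl
from h import *
s=ctrl.get_image("scene")
b=cv2.resize(s["color"][140:220,180:260,::-1],(600,600),interpolation=cv2.INTER_CUBIC)
cv2.imwrite("pics/pl3.png",b)
E
```

```text
t 8.0 pos [ 0.6163 -0.0743  0.1264] ycur deg -7.09 z [ 0.0018  0.001  -1.    ] open 0.0532 q [-2.400e-01  1.260e-01  1.715e+00  1.000e-03  1.299e+00 -1.170e-01]
F [-0.42  0.05 -4.17] M [-0.015 -0.012 -0.004]
shift cm [ 0.   -0.01  0.14] turn deg [ 0.1  -0.07  0.03]
```

View pics/pl3.png

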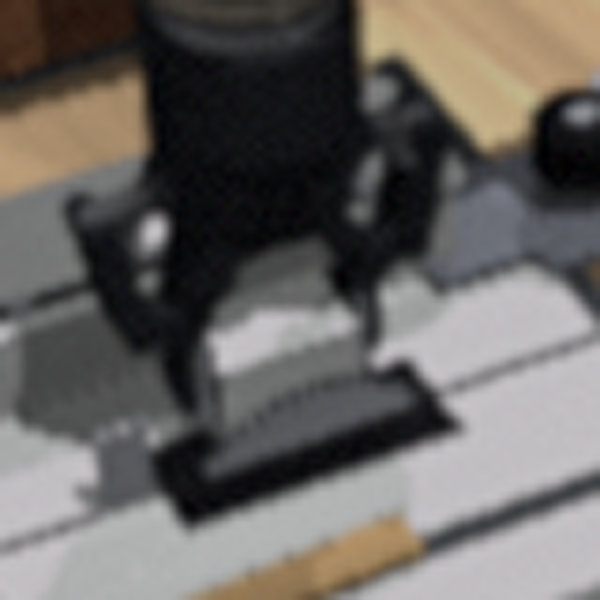

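The block stands behind the blade, roughly centred (zoom (290,350)). There is no table contact force yet, so I lower it a bit more.

Emit:
play_rows([
  [[0.6,0,0,0.08,0,0,0],[0.6,0,0,0.12,0,0,0],[0.6,0,0,0.12,0,0,0]],
])

```text
t: 8.43
tool_pos: [0.6165, -0.0744, 0.126]
tool_rot: [2.354, 2.079, 0.003]
contact_force: [-3.5, 0.9, 3.0]
opening: 0.0533
```

```bash
python3 plan.py .6162 -.0743 .125 -7.12
```

```text
t 8.43 pos [ 0.6165 -0.0744  0.126 ] ycur deg -7.09 z [ 2.2e-03  8.0e-04 -1.0e+00] open 0.0533 q [-2.400e-01  1.270e-01  1.715e+00  1.000e-03  1.298e+00 -1.170e-01]
F [-3.54  0.93  3.  ] M [0.114 0.382 0.012]
shift cm [ 0.01 -0.03  0.1 ] turn deg [ 0.12 -0.06  0.03]
```

Emit:
play_rows([
  [[0.2,0,0,0,0,0,0],[-0.3,0,0,0,0,0,0],[-0.6,0,0,0,0,0,0],[-0.6,0,0,0,0,0,0],[-0.6,0,0,-1,0,0,0],[-0.6,0,0,-3,0,0,0],[-0.6,0,0,-7,0,0,0],[-0.6,0,0,-11,0,0,0],[-0.6,0,0,-11.5,0,0,0]],
])

```text
t: 9.55
tool_pos: [0.6187, -0.075, 0.2478]
tool_rot: [2.348, 2.074, 0.013]
contact_force: [0.2, -0.4, -0.3]
opening: 0.0678
```

```bash
python3 plan.py .4576 -.1042 .23 80; python3 - <<'E'
from station import ctrl
from h import *
import pickle
s=ctrl.get_image("scene");pickle.dump(s,open("s3.pkl","wb"))
b=cv2.resize(s["color"][140:220,180:260,::-1],(600,600),interpolation=cv2.INTER_CUBIC)
cv2.imwrite("pics/pl4.png",b)
E
```

```text
t 9.55 pos [ 0.6187 -0.075   0.2478] ycur deg -7.09 z [ 0.0121 -0.0016 -0.9999] open 0.0678 q [-2.410e-01  3.100e-02  1.607e+00  1.000e-03  1.491e+00 -1.170e-01]
F [ 0.22 -0.4  -0.28] M [-0.05  -0.003 -0.009]
shift cm [ -4.88 -15.64   1.59] turn deg [  0.55   0.54 -87.09]
```

View pics/pl4.png

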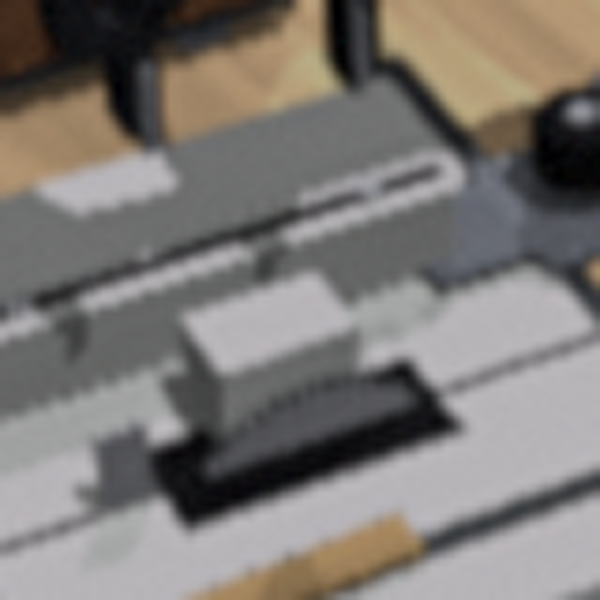

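The block stands upright, parallel to the blade and clear of it, with its top face at zoom (180..358, 272..378). Now I measure the knob centre more precisely.

```bash
python3 - <<'E'
from h import *
import pickle
t,s0=pickle.load(open("im0.pkl","rb"));s=pickle.load(open("s3.pkl","rb"))
th=np.radians(-7.12);X=np.array([np.cos(th),np.sin(th)]);Y=np.array([-X[1],X[0]]);O=np.array([.61717,-.08702])
def sw(im,px,h):
    p=onz(im,px,h)[:2]-O; return np.round([p@X*1000,p@Y*1000],1)
print("block top",[sw(s,(c[0]/7.5+180-.43,c[1]/7.5+140-.43),.16) for c in((180,318),(320,272),(358,325),(220,378))])
a=t["color"][175:230,275:330,::-1]; b=s0["color"][145:185,240:280,::-1]
cv2.imwrite("pics/knob.png",np.hstack([cv2.resize(a,(400,400),interpolation=cv2.INTER_CUBIC),cv2.resize(b,(400,400),interpolation=cv2.INTER_CUBIC)]))
for im,box in((t,(288,198,310,220)),(s0,(249,148,268,168))):
    g=cv2.cvtColor(im["color"],cv2.COLOR_RGB2GRAY); x0,y0,x1,y1=box
    m=(g[y0:y1,x0:x1]<45).astype(np.uint8); n,l,st,ce=cv2.connectedComponentsWithStats(m); i=1+st[1:,4].argmax()
    c,_=cv2.findContours((l==i).astype(np.uint8),0,2); c=max(c,key=cv2.contourArea); print(st[i],cv2.minEnclosingCircle(c),ce[i]+(x0,y0))
    (u,v),r=cv2.minEnclosingCircle(c); 
    for h in(.138,.151,.164): print(h,onz(im,(u+x0,v+y0),h))
E
```

```text
block top [array([23.8, -7.3]), array([-31.1,  -6.7]), array([-30.2,  26.7]), array([24.6, 29.3])]
[  4   5  15  14 139] ((11.23770523071289, 11.573770523071289), 7.648659706115723) [299.20863309 209.64748201]
0.138 [ 0.4584139  -0.10714098  0.138     ]
0.151 [ 0.45649696 -0.10602608  0.151     ]
0.164 [ 0.45458003 -0.10491119  0.164     ]
[  1   5  14  14 131] ((7.646341323852539, 12.060976028442383), 7.5406904220581055) [256.53435115 160.59541985]
0.138 [ 0.45148769 -0.1153306   0.138     ]
0.151 [ 0.46138495 -0.10162173  0.151     ]
0.164 [ 0.47128221 -0.08791285  0.164     ]
```

View pics/knob.png

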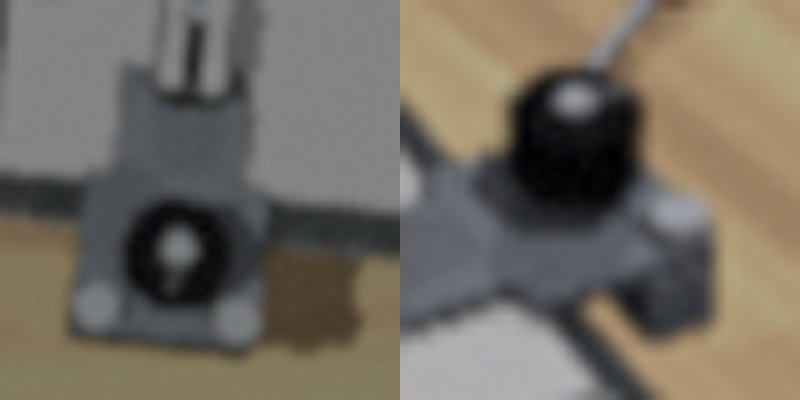

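Knob axis is near (0.457, -0.1045) from the cap and outline in both views, consistent within about 2 mm. The block is centred on the insert (x -3.2 against -3.5 in the same view). Next I move above the knob with the jaws along saw y.

Emit:
play_rows([
  [[-1,0,-1,-1,0,0,-9],[-1,-0.5,-3,-1,0,0,-19],[-1,-1,-6,-1,0,0,-29],[-1,-2,-9,-0.5,0,0,-39],[-1,-3,-12,0,0,0,-49],[-1,-4,-14,0.5,0,0,-59],[-1,-4.8,-15.5,1,0,0,-69],[-1,-4.91,-15.7,1.6,0.5,0.5,-79],[-1,-4.91,-15.7,1.6,0.5,0.5,-88],[-1,-4.91,-15.7,1.6,0.5,0.5,-90],[-1,-4.91,-15.7,1.6,0.5,0.5,-90],[-1,-4.91,-15.7,1.6,0.5,0.5,-90]],
], newtons=60)

```text
t: 11.1
tool_pos: [0.4562, -0.1042, 0.2283]
tool_rot: [-0.196, -3.133, -0.001]
contact_force: [0.0, 0.5, 1.2]
opening: 0.0856
```

```bash
python3 plan.py .457 -.1045 .131 82.88; python3 - <<'E'
from station import ctrl
from h import *
t=ctrl.get_image("top");s=ctrl.get_image("scene")
a=cv2.resize(t["color"][150:240,250:340,::-1],(400,400),interpolation=cv2.INTER_CUBIC)
b=cv2.resize(s["color"][110:200,210:300,::-1],(400,400),interpolation=cv2.INTER_CUBIC)
cv2.imwrite("pics/k1.png",np.hstack([a,b]))
E
```

```text
t 11.1 pos [ 0.4562 -0.1042  0.2283] ycur deg 82.85 z [-2.e-03  5.e-04 -1.e+00] open 0.0856 q [-0.384 -0.335  1.967 -0.     1.512 -1.83 ]
F [0.02 0.49 1.23] M [-0.015 -0.02  -0.015]
shift cm [-0.11 -0.03  9.73] turn deg [ 0.02 -0.12 -0.03]
```

View pics/k1.png

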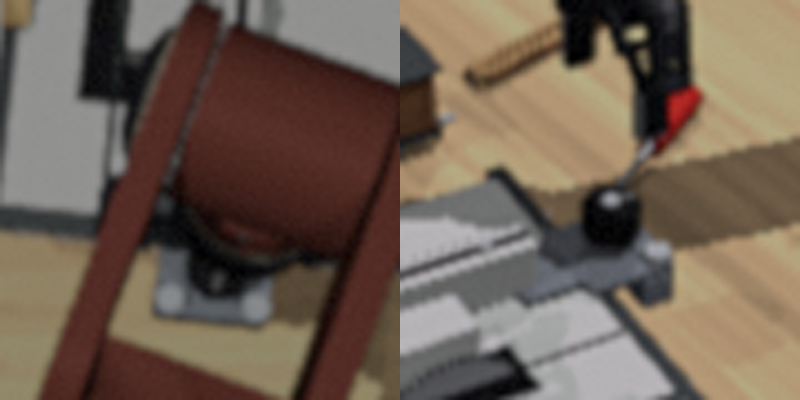

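The gripper hangs above the knob (scene about (610,215) in the right panel), clear all round. Descending over it, open.

Emit:
play_rows([
  [[-1,-0.1,-0.03,2,0,0,0],[-1,-0.1,-0.03,5,0,0,0],[-1,-0.1,-0.03,8,0,0,0],[-1,-0.1,-0.03,9.5,0,0,0],[-1,-0.1,-0.03,9.7,0,0,0],[-1,-0.1,-0.03,9.7,0,0,0]],
])

```text
t: 11.95
tool_pos: [0.4575, -0.1048, 0.1322]
tool_rot: [-0.195, -3.135, 0.0]
contact_force: [0.0, 0.0, 0.2]
opening: 0.0854
```

```bash
python3 plan.py .457 -.1045 .131 82.88; python3 - <<'E'
from station import ctrl
from h import *
s=ctrl.get_image("scene")
b=cv2.resize(s["color"][120:200,210:290,::-1],(500,500),interpolation=cv2.INTER_CUBIC)
cv2.imwrite("pics/k2.png",b)
E
```

```text
t 11.95 pos [ 0.4575 -0.1048  0.1322] ycur deg 82.88 z [-7.e-04  0.e+00 -1.e+00] open 0.0854 q [-0.384 -0.25   2.063 -0.     1.329 -1.83 ]
F [0.   0.02 0.15] M [ 0.031 -0.062  0.001]
shift cm [0.06 0.02 0.12] turn deg [-0.   -0.04 -0.  ]
```

View pics/k2.png

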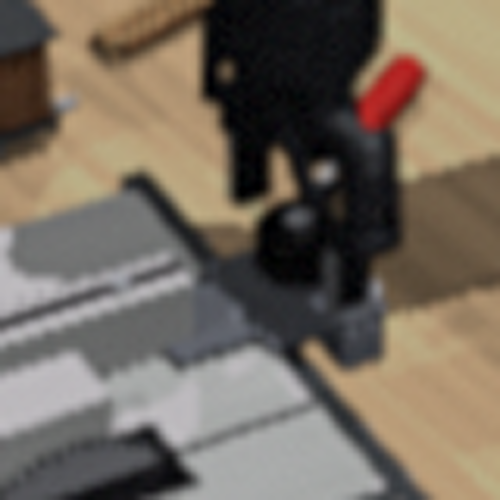

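The fingers straddle the knob with no contact force. Closing.

Emit:
play_rows([
  [[-0.3,0,0,0,0,0,0],[0,0,0,0,0,0,0],[0.2,0,0,0,0,0,0],[0.6,0,0,0,0,0,0],[0.6,0,0,0,0,0,0],[0.6,0,0,0,0,0,0]],
], newtons=60)

```text
t: 12.75
tool_pos: [0.4581, -0.1061, 0.1339]
tool_rot: [0.195, 3.135, -0.005]
contact_force: [-3.2, -4.0, 5.2]
opening: 0.0383
```

```bash
python3 plan.py .457 -.1045 .131 82.88
```

```text
t 12.75 pos [ 0.4581 -0.1061  0.1339] ycur deg 82.87 z [ 7.0e-04 -3.3e-03 -1.0e+00] open 0.0383 q [-0.384 -0.251  2.061 -0.003  1.329 -1.83 ]
F [-3.2  -4.    5.21] M [-0.704  0.514  0.01 ]
shift cm [0.13 0.15 0.29] turn deg [-0.18  0.06 -0.01]
```

Emit:
play_rows([
  [[0.6,0,0.04,0,0,0,3],[0.6,0,0.08,0,0,0,6],[0.6,0,0.14,0,0,0,10],[0.6,0,0.21,0,0,0,15],[0.6,0,0.28,0,0,0,20],[0.6,0,0.28,0,0,0,20]],
], newtons=60)

```text
t: 13.5
tool_pos: [0.4583, -0.1037, 0.1339]
tool_rot: [0.736, 3.053, -0.006]
contact_force: [-2.1, -2.8, 1.3]
opening: 0.0385
```

```bash
python3 plan.py .457 -.1045 .131 82.88; python3 - <<'E'
from station import ctrl
from h import *
s=ctrl.get_image("scene")
b=cv2.resize(s["color"][120:220,180:280,::-1],(600,600),interpolation=cv2.INTER_CUBIC)
cv2.imwrite("pics/k3.png",b)
E
```

```text
t 13.5 pos [ 0.4583 -0.1037  0.1339] ycur deg 62.89 z [ 5.e-04 -4.e-03 -1.e+00] open 0.0385 q [-0.379 -0.252  2.062 -0.004  1.33  -1.476]
F [-2.06 -2.81  1.33] M [-0.48   0.263 -0.279]
shift cm [ 0.08 -0.13  0.29] turn deg [ -0.21   0.09 -19.99]
```

View pics/k3.png

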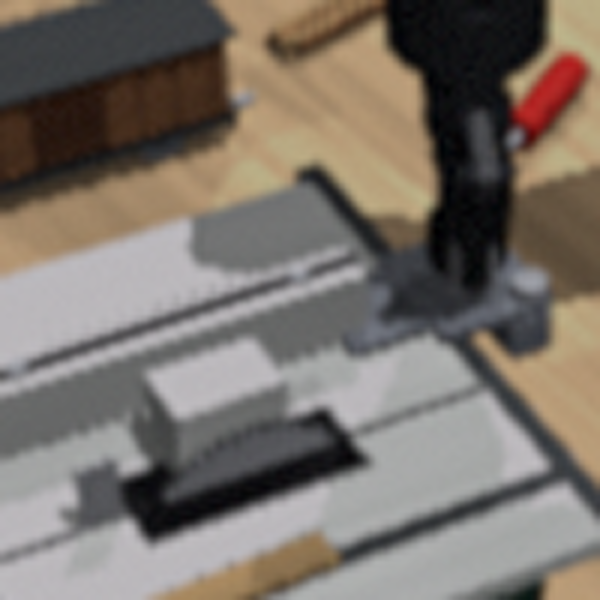

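The knob turns and the carriage follows. Lateral force is about 3 N and there is no slip. Continuing with 60°.

Emit:
play_rows([
  [[0.6,0.029,0.079,0,0,0,6],[0.6,0.057,0.157,0,0,0,12],[0.6,0.086,0.236,0,0,0,18],[0.6,0.115,0.315,0,0,0,24],[0.6,0.143,0.394,0,0,0,30],[0.6,0.172,0.472,0,0,0,36],[0.6,0.2,0.551,0,0,0,42],[0.6,0.229,0.63,0,0,0,48],[0.6,0.258,0.708,0,0,0,54],[0.6,0.286,0.787,0,0,0,60],[0.6,0.286,0.787,0,0,0,60]],
])

```text
t: 14.92
tool_pos: [0.4586, -0.0959, 0.1339]
tool_rot: [2.163, 2.276, -0.008]
contact_force: [-5.1, -4.5, 2.2]
opening: 0.0387
```

```bash
cat > meas.py <<'E'
import numpy as np,cv2,sys
from station import ctrl
from scipy.spatial.transform import Rotation as R
N=int(sys.argv[1]); name=sys.argv[2]
F=[];M=[];P=[];E=[];Yw=[]
for i in range(N):
    s=ctrl.get_image("scene"); o=ctrl.get_obs()
    F.append(o["contact_force"]);M.append(o["wrist_torque"]);P.append(o["tool_pos"]);E.append(o["effort"][5])
    y=R.from_rotvec(o["tool_rot"]).as_matrix()[:,1]; Yw.append(np.degrees(np.arctan2(y[1],y[0])))
print("t",round(o["t"],2),"F",np.round(np.mean(F,0),2),"M",np.round(np.mean(M,0),3),"sdMz",np.round(np.std(M,0)[2],3),"eff6",np.round(E,3))
P=np.mean(P,0);h=np.mean(Yw)
print("pos",np.round(P,4),"heading",np.round(h,2),"open",round(o["opening"],4),"q6",round(o["q"][5],3))
a=np.radians(82.88-h); print("per deg shift cm: x %.5f y %.5f"%(np.sin(a)*.8*np.pi/180,np.cos(a)*.8*np.pi/180))
th=np.radians(-7.12);X=np.array([np.cos(th),np.sin(th)]);Y=np.array([-X[1],X[0]]);O=np.array([.61717,-.08702]);print("saw xy mm",np.round([(P[:2]-O)@X*1e3,(P[:2]-O)@Y*1e3],2))
b=cv2.resize(s["color"][130:220,180:285,::-1],(700,600),interpolation=cv2.INTER_CUBIC)
cv2.imwrite(f"pics/{name}.png",b)
E
python3 meas.py 8 k4
```

```text
t 15.32 F [-4.53 -3.75  3.09] M [-0.567  0.806 -0.265] sdMz 0.015 eff6 [-0.235 -0.254 -0.255 -0.253 -0.253 -0.252 -0.252 -0.252]
pos [ 0.4585 -0.0959  0.1339] heading 2.94 open 0.0386 q6 -0.412
per deg shift cm: x 0.01375 y 0.00244
saw xy mm [-156.31  -28.47]
```

View pics/k4.png

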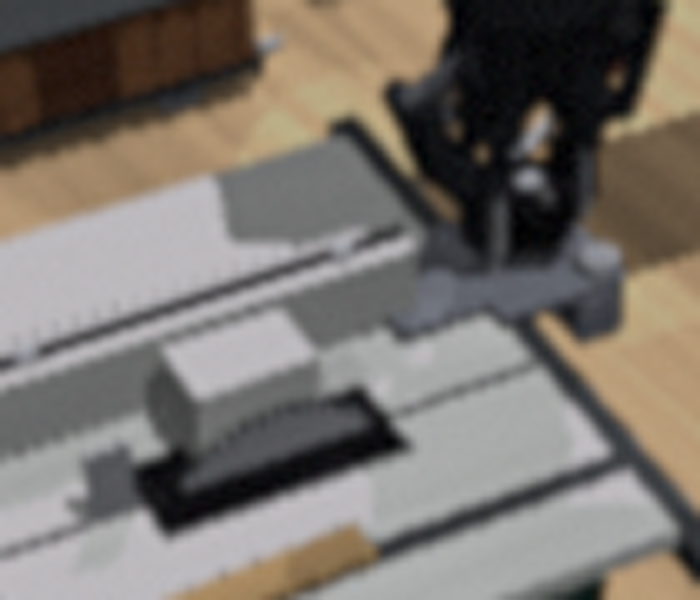

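The fence has moved toward the block and is still several mm short of it (the gap left of the block shows at about (380,330)). Joint-6 effort is a clean torque signal, -0.253 N m free-running. Another 60°.

Emit:
play_rows([
  [[0.6,0.083,0.015,0,0,0,6],[0.6,0.165,0.029,0,0,0,12],[0.6,0.248,0.044,0,0,0,18],[0.6,0.33,0.059,0,0,0,24],[0.6,0.413,0.073,0,0,0,30],[0.6,0.495,0.088,0,0,0,36],[0.6,0.578,0.103,0,0,0,42],[0.6,0.66,0.117,0,0,0,48],[0.6,0.743,0.132,0,0,0,54],[0.6,0.825,0.146,0,0,0,60],[0.6,0.825,0.146,0,0,0,60]],
])

```text
t: 16.7
tool_pos: [0.4587, -0.0872, 0.1339]
tool_rot: [3.01, 0.892, -0.009]
contact_force: [-4.7, -1.0, 5.1]
opening: 0.0388
```

```bash
python3 meas.py 6 k5
```

```text
t 17.0 F [-5.27 -0.5   4.52] M [ 0.078  0.881 -0.243] sdMz 0.018 eff6 [-0.206 -0.226 -0.227 -0.225 -0.224 -0.224]
pos [ 0.4587 -0.0872  0.1339] heading -56.99 open 0.0387 q6 0.651
per deg shift cm: x 0.00900 y -0.01068
saw xy mm [-157.25  -19.79]
```

View pics/k5.png

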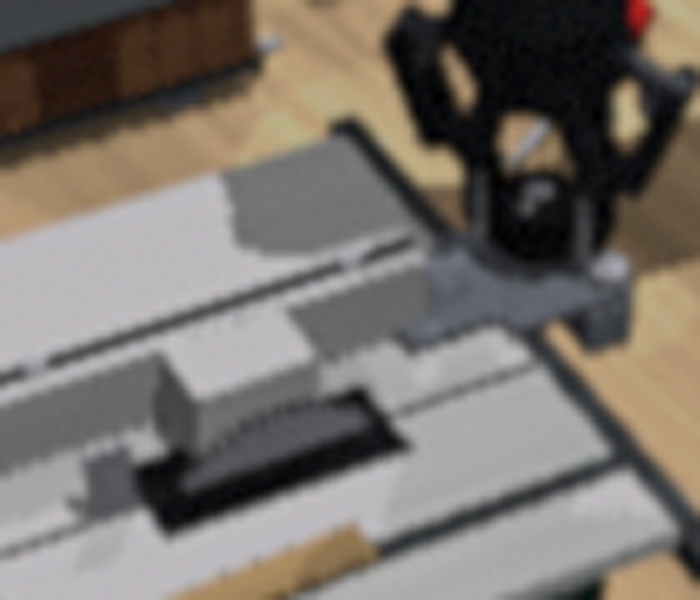

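The fence is now within a few mm of the block. From here I take small steps with the same rhythm and compare joint-6 effort.

Emit:
play_rows([
  [[0.6,0.027,-0.032,0,0,0,3],[0.6,0.054,-0.064,0,0,0,6],[0.6,0.081,-0.096,0,0,0,9],[0.6,0.108,-0.128,0,0,0,12],[0.6,0.108,-0.128,0,0,0,12]],
])

```text
t: 17.62
tool_pos: [0.4587, -0.0853, 0.1339]
tool_rot: [3.087, 0.575, -0.009]
contact_force: [-3.0, -0.9, 2.6]
opening: 0.0388
```

```bash
python3 meas.py 4 k6
```

```text
t 17.82 F [-2.55 -1.22  3.16] M [ 0.043  0.445 -0.088] sdMz 0.049 eff6 [-0.142 -0.094 -0.054 -0.039]
pos [ 0.4588 -0.0853  0.1339] heading -68.92 open 0.0386 q6 0.863
per deg shift cm: x 0.00660 y -0.01231
saw xy mm [-157.4   -17.97]
```

View pics/k6.png

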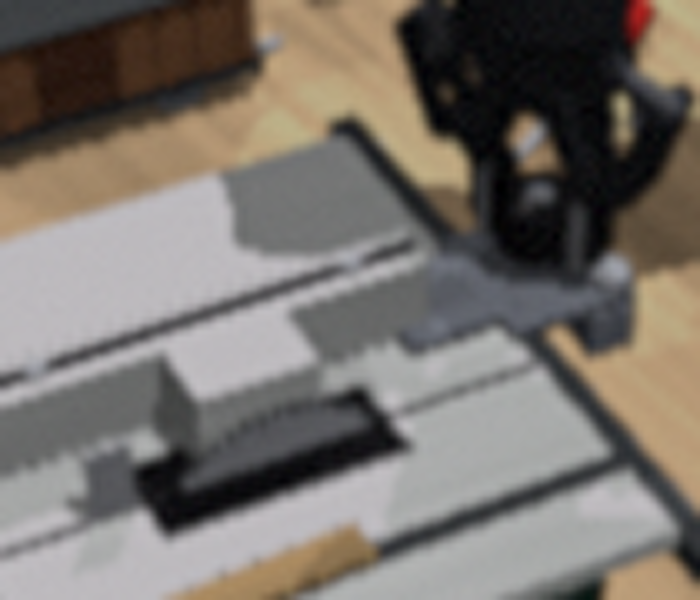

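Static effort relaxes after short steps, so the torque has to be read while still turning. I'll use constant-speed calls with no hold rows and read at the end of each.

Emit:
play_rows([
  [[0.6,0.013,-0.025,0,0,0,2],[0.6,0.026,-0.049,0,0,0,4],[0.6,0.04,-0.074,0,0,0,6],[0.6,0.053,-0.098,0,0,0,8]],
])

```text
t: 18.32
tool_pos: [0.4589, -0.0841, 0.1339]
tool_rot: [3.12, 0.354, -0.008]
contact_force: [-2.5, -0.5, 2.8]
opening: 0.0388
```

```bash
cat > q.py <<'E'
import numpy as np
from station import ctrl
from scipy.spatial.transform import Rotation as R
o=ctrl.get_obs();y=R.from_rotvec(o["tool_rot"]).as_matrix()[:,1];h=np.degrees(np.arctan2(y[1],y[0]))
P=np.array(o["tool_pos"]);a=np.radians(82.88-h);th=np.radians(-7.12);X=np.array([np.cos(th),np.sin(th)]);Y=np.array([-X[1],X[0]]);O=np.array([.61717,-.08702])
print("t %.2f eff6 %.3f Mz %.3f dq6 %.3f head %.2f open %.4f"%(o["t"],o["effort"][5],o["wrist_torque"][2],o["dq"][5],h,o["opening"]),"F",np.round(o["contact_force"],1),"saw",np.round([(P[:2]-O)@X*1e3,(P[:2]-O)@Y*1e3],2),"q",np.round(o["q"],3))
print("per deg cm x %.5f y %.5f"%(np.sin(a)*.8*np.pi/180,np.cos(a)*.8*np.pi/180))
E
python3 q.py
```

```text
t 18.32 eff6 0.004 Mz 0.269 dq6 0.281 head -77.05 open 0.0388 F [-2.5 -0.5  2.8] saw [-157.44  -16.72] q [-0.338 -0.256  2.066 -0.004  1.336  1.007]
per deg cm x 0.00479 y -0.01312
```

Emit:
play_rows([
  [[0.6,0.002,-0.007,0,0,0,0.5],[0.6,0.005,-0.013,0,0,0,1],[0.6,0.007,-0.02,0,0,0,1.5],[0.6,0.01,-0.026,0,0,0,2],[0.6,0.012,-0.033,0,0,0,2.5],[0.6,0.014,-0.039,0,0,0,3],[0.6,0.017,-0.046,0,0,0,3.5],[0.6,0.019,-0.052,0,0,0,4]],
])

```text
t: 19.32
tool_pos: [0.4589, -0.0835, 0.1339]
tool_rot: [3.13, 0.244, -0.008]
contact_force: [-4.1, -0.5, 2.8]
opening: 0.0384
```

```bash
python3 q.py; python3 meas.py 5 k7
```

```text
t 19.32 eff6 0.182 Mz 0.238 dq6 0.070 head -81.09 open 0.0384 F [-4.1 -0.5  2.8] saw [-157.47  -16.11] q [-0.337 -0.257  2.066 -0.004  1.336  1.079]
per deg cm x 0.00386 y -0.01342
t 19.57 F [-3.55 -0.05  3.08] M [0.224 0.471 0.107] sdMz 0.045 eff6 [0.202 0.126 0.103 0.095 0.091]
pos [ 0.4589 -0.0835  0.1339] heading -81.08 open 0.0386 q6 1.079
per deg shift cm: x 0.00386 y -0.01342
saw xy mm [-157.46  -16.08]
```

View pics/k7.png

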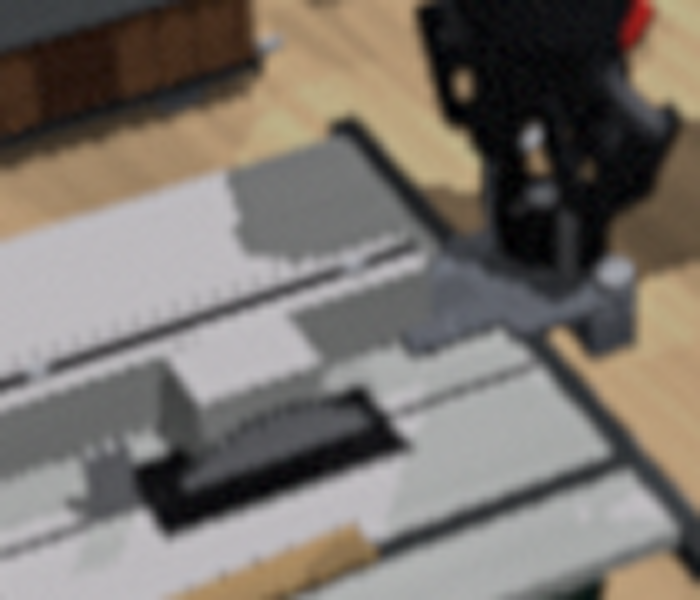

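Turning slowly, the resisting torque reads Mz +0.24 and eff6 +0.18..0.20, which is the free-running baseline. Continuing at 4° per call.

Emit:
play_rows([
  [[0.6,0.002,-0.007,0,0,0,0.5],[0.6,0.004,-0.013,0,0,0,1],[0.6,0.006,-0.02,0,0,0,1.5],[0.6,0.008,-0.027,0,0,0,2],[0.6,0.01,-0.034,0,0,0,2.5],[0.6,0.012,-0.04,0,0,0,3],[0.6,0.014,-0.047,0,0,0,3.5],[0.6,0.015,-0.054,0,0,0,4]],
])

```text
t: 20.58
tool_pos: [0.459, -0.0828, 0.1339]
tool_rot: [3.137, 0.134, -0.008]
contact_force: [-2.9, 0.6, 3.5]
opening: 0.0386
```

```bash
python3 q.py
```

```text
t 20.57 eff6 0.205 Mz 0.263 dq6 0.070 head -85.10 open 0.0386 F [-2.9  0.6  3.5] saw [-157.48  -15.46] q [-0.336 -0.257  2.066 -0.004  1.337  1.15 ]
per deg cm x 0.00291 y -0.01366
```

Emit:
play_rows([
  [[0.6,0.0015,-0.007,0,0,0,0.5],[0.6,0.003,-0.013,0,0,0,1],[0.6,0.0045,-0.02,0,0,0,1.5],[0.6,0.006,-0.027,0,0,0,2],[0.6,0.0075,-0.034,0,0,0,2.5],[0.6,0.009,-0.041,0,0,0,3],[0.6,0.01,-0.048,0,0,0,3.5],[0.6,0.0115,-0.055,0,0,0,4]],
])

```text
t: 21.58
tool_pos: [0.459, -0.0822, 0.1339]
tool_rot: [3.139, 0.024, -0.008]
contact_force: [-3.7, 0.3, 3.1]
opening: 0.0388
```

```bash
python3 q.py
```

```text
t 21.57 eff6 0.260 Mz 0.323 dq6 0.071 head -89.13 open 0.0388 F [-3.7  0.3  3.1] saw [-157.51  -14.86] q [-0.335 -0.257  2.066 -0.004  1.337  1.222]
per deg cm x 0.00194 y -0.01383
```

Torque rose by about 0.055 N m over the last 4° (≈ 7 N nip), and the slope matches the expected 0.0123 N m/deg. One look before fine-tuning.

```bash
python3 meas.py 2 k8
```

```text
t 21.68 F [-3.14  1.    3.18] M [0.377 0.503 0.195] sdMz 0.008 eff6 [0.28  0.202]
pos [ 0.459  -0.0822  0.1339] heading -89.13 open 0.0387 q6 1.222
per deg shift cm: x 0.00194 y -0.01383
saw xy mm [-157.5   -14.84]
```

View pics/k8.png

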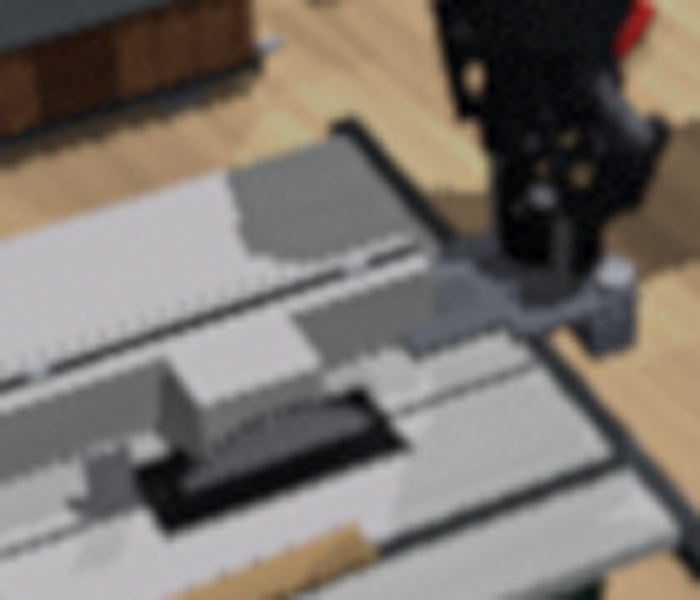

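The fence lies flush against the block and the block stands against the blade. The torque rise and the angle past contact both put the nip at about 7–9 N, so I let go: open partly, then straight up.

Emit:
play_rows([
  [[0.1,0,0,0,0,0,0],[-0.2,0,0,0,0,0,0],[-0.45,0,0,0,0,0,0],[-0.45,0,0,0,0,0,0],[-0.45,0,0,-1,0,0,0],[-0.45,0,0,-3,0,0,0],[-0.45,0,0,-7,0,0,0],[-0.45,0,0,-11,0,0,0],[-0.45,0,0,-12,0,0,0]],
])

```text
t: 22.8
tool_pos: [0.4613, -0.0825, 0.2582]
tool_rot: [3.137, 0.024, 0.002]
contact_force: [-0.3, 0.2, 0.2]
opening: 0.0618
```

```bash
python3 meas.py 1 k9
```

```text
t 22.85 F [0.23 1.11 0.74] M [-0.062 -0.034  0.046] sdMz 0.0 eff6 [0.]
pos [ 0.4611 -0.0825  0.2577] heading -89.13 open 0.0619 q6 1.222
per deg shift cm: x 0.00194 y -0.01383
saw xy mm [-155.47  -14.83]
```

View pics/k9.png

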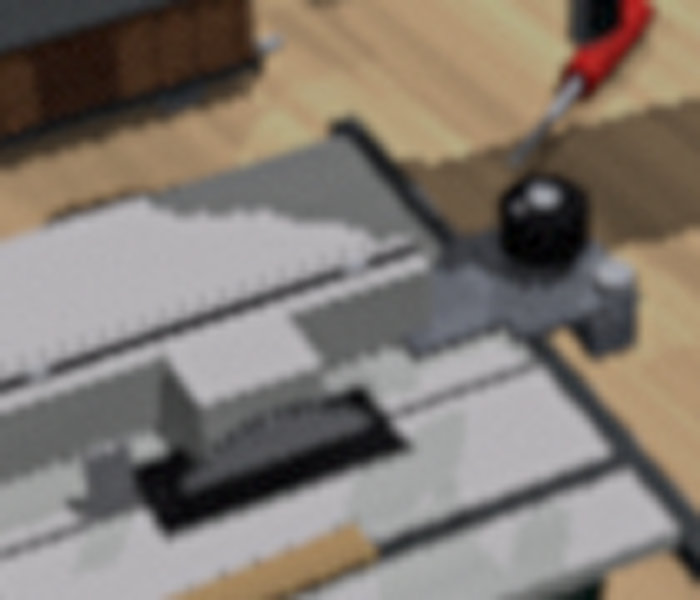

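The hand is off, and the block still stands flush between fence and blade. I'll swing the arm aside for a view from above.

Emit:
play_rows([
  [[-0.45,-1,3,-1,0,0,0],[-0.45,-2,8,-2,0,0,0],[-0.45,-3,13,-3,0,0,0],[-0.45,-4,18,-3,0,0,0],[-0.45,-5,23,-3,0,0,0],[-0.45,-5,26,-3,0,0,0],[-0.45,-5,27,-3,0,0,0],[-0.45,-5,27,-3,0,0,0]],
])

```text
t: 23.85
tool_pos: [0.415, -0.3527, 0.2876]
tool_rot: [3.139, 0.023, -0.001]
contact_force: [0.4, -0.6, 0.2]
opening: 0.0618
```

```bash
python3 q.py; python3 - <<'E'
from station import ctrl
from h import *
import pickle
t=ctrl.get_image("top");s=ctrl.get_image("scene");pickle.dump((t,s),open("im9.pkl","wb"))
a=cv2.resize(t["color"][105:205,230:330,::-1],(400,400),interpolation=cv2.INTER_CUBIC)
b=cv2.resize(s["color"][150:220,180:250,::-1],(400,400),interpolation=cv2.INTER_CUBIC)
cv2.imwrite("pics/f1.png",np.hstack([a,b]))
cv2.imwrite("pics/f2.png",t["color"][:,:,::-1])
E
```

```text
t 23.85 eff6 -0.024 Mz -0.033 dq6 0.002 head -89.15 open 0.0618 F [ 0.4 -0.6  0.2] saw [-167.73 -288.68] q [-0.84  -0.168  1.732 -0.002  1.577  0.716]
per deg cm x 0.00194 y -0.01383
```

View pics/f1.png

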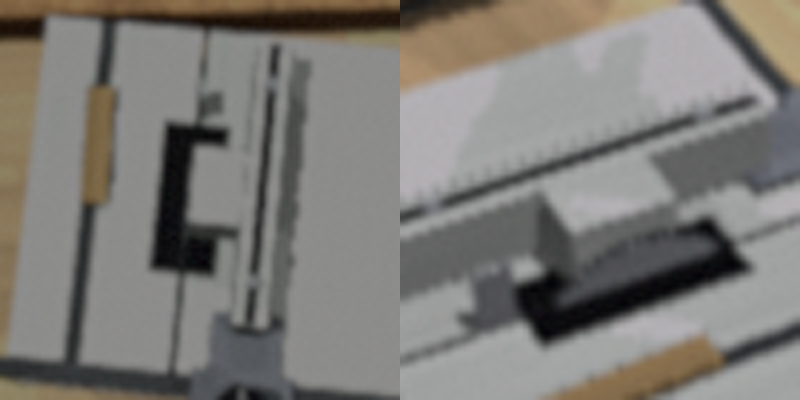

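View pics/f2.png

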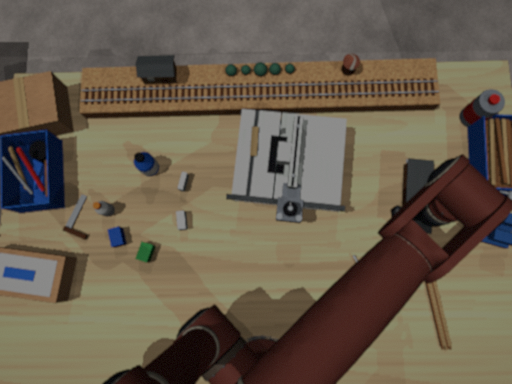

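```bash
python3 - <<'E'
from h import *
import pickle
t,s=pickle.load(open("im9.pkl","rb"))
th=np.radians(-7.12);X=np.array([np.cos(th),np.sin(th)]);Y=np.array([-X[1],X[0]]);O=np.array([.61717,-.08702])
def sw(im,px,h):
    p=onz(im,px,h)[:2]-O; return np.round([p@X*1000,p@Y*1000],1)
cv2.imwrite("pics/f3.png",cv2.resize(t["color"][130:180,260:310,::-1],(600,600),interpolation=cv2.INTER_CUBIC))
g=cv2.cvtColor(t["color"],cv2.COLOR_RGB2GRAY); print(g[134:172,276:292])
E
```

```text
[[135 135 121  85  77  98 114 125 128 132 138 140 140 140 138 129]
 [111 116 100  74  86 108 119 126 130 129 132 136 140 139 138 127]
 [ 65  71  58  45  59  79  90  95 101 106 111 124 136 139 138 127]
 [ 19  24  22  18  24  35  43  50  54  59  73 105 132 140 136 128]
 [ 14  11  14  14  14  10  16  17  15  23  53 100 132 141 138 128]
 [ 14  12  17  16  18  13  15  13  15  22  59 106 134 140 137 127]
 [ 14  18  32  47  47  47  46  43  37  39  70 112 135 140 136 127]
 [ 16  30  62  90  98  97  96  92  82  79  91 117 135 137 131 121]
 [ 14  36  85 123 133 133 132 128 122 118 119 126 136 137 130 123]
 [ 16  43  92 131 144 142 141 141 139 137 136 138 139 140 137 131]
 [ 15  46  95 133 142 142 141 142 141 141 139 140 140 141 139 139]
 [ 19  53  99 132 142 140 141 141 139 140 141 140 140 140 137 138]
 [ 28  62 106 132 141 141 139 140 140 140 141 140 141 140 135 132]
 [ 30  72 113 136 141 140 140 141 139 141 140 140 140 140 134 127]
 [ 35  81 120 138 142 141 140 140 140 140 141 139 140 140 132 126]
 [ 37  86 124 140 140 140 140 141 140 140 141 141 140 139 132 124]
 [ 42  92 128 141 141 141 14
[... 746 characters left out ...]
  93 100 106 110 114 126 138]
 [ 45  49  51  55  56  53  52  55  55  59  65  69  75  92 121 137]
 [ 45  44  43  45  48  47  47  46  52  58  57  56  60  86 122 139]
 [ 37  29  27  34  38  36  39  47  65  85  86  83  78  98 129 140]
 [ 32  17  12  14  23  23  21  42  82 113 120 114 106 107 131 142]
 [ 23  17  15  15  15  11  19  39  88 125 133 130 117 111 132 140]
 [ 19  13   9   8  11   6  13  44  92 128 136 133 122 113 131 139]
 [ 21  18  10  14  13  11  20  49  96 128 135 133 123 116 131 136]
 [ 17  13   9   8  14  15  21  58 100 129 136 132 121 116 133 135]
 [ 15  13  14  10   7   6  28  63 105 130 134 131 123 121 132 132]
 [ 20  15  15  11  11  10  22  66 110 131 134 129 122 122 134 129]]
```

View pics/f3.png

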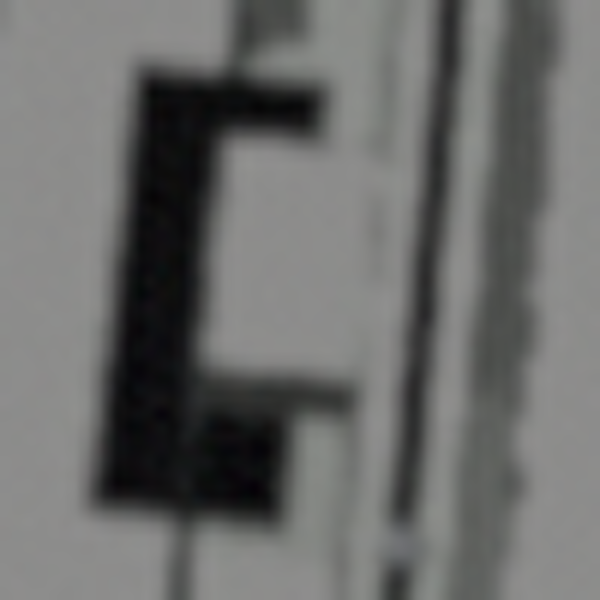

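```bash
python3 - <<'E'
from h import *
import pickle
t,s=pickle.load(open("im9.pkl","rb"))
th=np.radians(-7.12);X=np.array([np.cos(th),np.sin(th)]);Y=np.array([-X[1],X[0]]);O=np.array([.61717,-.08702])
def sw(im,px,h):
    p=onz(im,px,h)[:2]-O; return np.round([p@X*1000,p@Y*1000],1)
print("block far/near",sw(t,(281.5,140.7),.16),sw(t,(281,160.8),.16))
print("block blade-side edge",sw(t,(277.9,144),.16),sw(t,(276.6,157),.16))
f=lambda c:(c[0]/12+260-.46,c[1]/12+130-.46)
print("insert",sw(t,f((137,70)),.12),sw(t,f((95,505)),.12))
print("fence face edge z.16",sw(t,f((380,160)),.16),sw(t,f((345,560)),.16))
print("knife rear? z.12",sw(t,f((240,75)),.12))
E
```

```text
block far/near [25.7 26.8] [-30.8  22.7]
block blade-side edge [15.4 35.7] [-21.4  35.6]
insert [51.2 57.7] [-54.8  56.7]
fence face edge z.16 [22.2 -0. ] [-71.3  -0.9]
knife rear? z.12 [52.4 33.4]
```

```bash
python3 - <<'E'
from station import ctrl
print(ctrl.finish_job())
E
```

```text
the job is handed in; nothing more can be done
None
```

The 36 mm block now stands nipped between fence and blade, hands off, and I handed the job in at about 24 s of the 70 s allowed.

- **Block:** I gripped the thickest of the three grey bars across its 54 mm length and stood it flat beside the blade. I then let go of it before touching the knob.
- **Winding:** I turned the feed knob about 172° clockwise, following the carriage as it travelled, until the turning torque rose. I then released the knob and swung the arm aside.

What the last checks showed:
- **Nip:** Estimated at 7–9 N, with bounds of about 6–10 N. It comes from the torque rise (about 0.055–0.08 N m) and roughly 4.4° past contact, and was not measured directly. After fast turns the torque reading was unreliable, even in sign, so I used only the slow, steady turning for this figure.
- **Position:** From above, the block's centre is within about 1 mm of the middle of the blade insert. It is parallel to the blade to about 0.1 mm over 37 mm, and 36 mm separates its blade side from the fence face.
- **Calibration disagreement:** The view from above puts the block's blade side about 1.7 mm further toward the blade than nominal. The scene camera differs from it by about 2–3 mm in saw coordinates. I put both down to calibration.
- **Everything else:** The final top view shows the other blocks, bottles, look-alikes and offcut in place. The arm partly hid the wagon in that view, but it stood in place in the scene view and I never touched it. The contact force was near zero.

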